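# Close up the row of tip boxes on the bench shelf

### The arm

A 6-joint arm with a two-finger parallel gripper is mounted at the origin on the work surface. World frame = base frame: x ahead of the robot, y to its left, z up, the work surface at z = 0. Lengths are in mm, angles in rad, forces in N, time in s.
With the tool pointing down it reaches from about 350 to 775 mm from the base axis. Payload 7.3 kg.
Tool frame: the origin (TCP) lies on the mounting face of the last link; the fingertips stand 178 mm ahead of it and the grasp point (between the pads) lies 159 mm ahead of it; z points along the fingers, y is the line along which they close (so a half turn about z gives the same grasp; the last joint's range is limited). The gripper opens to 92 mm and grips with 3 to 60 N. Pads are 19 mm wide; open, the fingers measure 130 mm over their backs; the gripper's body (75 mm by 190 mm) begins 47 mm behind the grasp point.
Start: joints at [-1.372, 0.342, 1.524, -0, 1.275, -0.146], TCP at [177.474, -494.096, 404.741] pointing down, gripper open.
Joint ranges: [-2.53, 2.53], [-0.77, 2.02], [0.04, 2.7], [-1, 4.14], [0.28, 2.66], [-3.11, 3.11]. Speed limits (rad/s): [2.57, 2.57, 3.14, 3.14, 3.14, 3.14].

### API

Orientations are given as [roll, pitch, yaw] about the fixed x, y, z axes, in that order (R = Rz(yaw) Ry(pitch) Rx(roll)).
In Python, from plant import bot, cam, monitor, close_job gives the robot as it stands (bot), with the cameras (cam), the readings (monitor) and the job as plain functions.
- The arm moves only by the shell command python3 shift.py 'ROWS'. ROWS is a JSON list of rows, 1 to 5 of them, each of 5 numbers: the finger opening in mm, then dx, dy, dz in mm, then a turn about the tool's z in rad; each row is the pose to reach, as a shift and turn from the pose commanded when the command began, along the tool's axes at that moment; what a row does not reach only later rows make up. A row lasts 1/8 s, in which the tool goes at most 62.5 mm and 0.188 rad, less where a joint would pass 70% of its speed; a pose out of reach is approached as far as the arm can. The fingers move at their own pace and stop on an object; the grip force is fixed at half the most. Time passes only in rows, so rows that do not move let the fingers close. It prints the time, the measured TCP pose, the force, the opening and the grip force at its end.
- monitor.get_obs(): the state, without advancing time (a new reading comes with each control period).
- cam.capture(name): name is "scene" or "top"; returns a dict with "color" (480x640x3 uint8, red, green, blue), "K" (3x3 intrinsics, pixels), "R" (3x3) and "t" (3): a world point X has camera coordinates R X + t. Camera axes: x right, y down, z forward; pixel columns grow to the right and rows downward; lengths in mm; the calibration is good to about 2 mm. A picture is of the moment at which its call begins. There is no depth.
- close_job(): hands the job in; it is judged then, once.
The state is a dict: "time": time; "joint_positions": joint angles; "dq": joint speeds; "tau": joint torques, N m; "tool_pos": TCP position; "tcp_rot": TCP orientation; "contact_force": force on the tool from outside, world axes, zero at the start; "moment": the same for the moment, N m; "grip_width": finger opening in mm; "finger_force": force on a finger pad.
Only numpy, scipy, OpenCV 4.12 (cv2) and the standard library are available. Lean on these libraries where they do the work, as an engineer would, in place of code of your own. Each camera call takes 0.05 s, during which the arm holds its last target. There are 200 camera calls.

### The job

Tidy the three pipette-tip boxes on the low shelf into one straight row: each with its back flush against the back wall, side by side without gaps, in whatever order they stand. Then hold the row by sliding the bookend in until the boxes press the sprung plate of the end stop in by several millimetres, and let go, so that the row stays lightly clamped. Slide the boxes, do not lift them, push gently enough not to crush them, and leave everything else on the bench and shelf alone.

Things in the scene. Friction and masses are not known exactly. Their poses are not given: they have to be found in the camera images.
- shelf: Low bench shelf, fixed. Origin on the bench under it; its x runs from its open front (robot side) to its back wall, y along it to the left (robot's view), z up. White board, top 90 mm above the bench, x -100 to +95 mm, y -300 to +380 mm. Upright aluminium back wall, 65 mm tall above the board, its face at x = +80 mm. Nothing above the board.
- stop_zone (a point): Point fixed on the board's top (shelf x +25, y +230 mm) at the end stop: a grey block clamped to the board, with a sprung upright plate (100 mm deep, 72 mm tall) on its right side, facing the boxes. The plate's face is anywhere within 25 mm of this point along y, not reported. It yields towards +y: 0.9 N per mm, no preload, up to 15 mm, then rigid.
- bookend: Upright steel plate right of the boxes: 110 mm deep (x), 6 mm thick (y), top 95 mm above the board. Guided in the shelf: slides only along shelf y and stays where left (about 10 N friction). Origin on the board at the foot of its inner face (towards the boxes, +y), mid-depth; outer face at y -6 mm, free to be pushed; only a flat 4 mm foot, 50 mm long, behind it. Axes as the shelf's.
- box_narrow: Narrow pipette-tip box, white plastic base and blue lid like the other two, rigid and closed: 70 mm wide (its y), 85 mm deep (its x), 75 mm tall (z), about 0.05 to 0.2 kg. Origin at the centre of its underside. Stands on the shelf, a little askew; slides on it and along the wall with a friction coefficient of about 0.35.
- box_medium: Medium pipette-tip box, white plastic base and blue lid like the other two, rigid and closed: 90 mm wide (its y), 85 mm deep (its x), 75 mm tall (z), about 0.05 to 0.2 kg. Origin at the centre of its underside. Stands on the shelf, a little askew; slides on it and along the wall with a friction coefficient of about 0.35.
- box_wide: Wide pipette-tip box, white plastic base and blue lid like the other two, rigid and closed: 115 mm wide (its y), 85 mm deep (its x), 75 mm tall (z), about 0.05 to 0.2 kg. Origin at the centre of its underside. Stands on the shelf, a little askew; slides on it and along the wall with a friction coefficient of about 0.35.
- reagent_bottle: Bystander: small amber bottle, 42 mm across, 75 mm tall, on the shelf's left end beyond the end stop. Origin at the centre of its underside.
- specimen_cup: Bystander: white open cup, 64 mm across, 65 mm tall, on the bench before the shelf. Origin at the centre of its underside.
- tube_rack: Bystander: green tube rack with capped tubes, 78 x 163 mm, 80 mm tall, on the bench right of the shelf. Origin at the centre of its underside.
- counter: Bystander: grey tally counter, 50 x 130 x 32 mm, on the bench before the shelf. Origin at the centre of its underside.

How it is judged (in metres and radians):
At the end, for the whole second after the job is handed in: All three boxes stand upright, at rest, on the board, backs within 3 mm of the back wall's face and square to it within 0.04 rad, neighbours' gaps at most 3 mm, and the bookend, let go, still presses on the row with more than 2 N (((horizontal distance between box_medium and box_narrow below 0.083 m and horizontal distance between box_wide and box_narrow below 0.0955 m) or (horizontal distance between box_narrow and box_medium below 0.083 m and horizontal distance between box_wide and box_medium below 0.1055 m) or (horizontal distance between box_narrow and box_wide below 0.0955 m and horizontal distance between box_medium and box_wide below 0.1055 m)) and x of box_narrow in the frame of shelf between 0.0345 and 0.0405 m and angle between the x axis of each of box_narrow, box_medium, box_wide and the x axis of shelf, either way round below 0.04 rad and angle between each of box_narrow, box_medium, box_wide's own z axis and vertical below 0.04 rad and height (world z) of box_narrow between 0.087 and 0.093 m and linear speed of each of box_narrow, box_medium, box_wide below 0.01 m/s and x of box_medium in the frame of shelf between 0.0345 and 0.0405 m and height (world z) of box_medium between 0.087 and 0.093 m and x of box_wide in the frame of shelf between 0.0345 and 0.0405 m and height (world z) of box_wide between 0.087 and 0.093 m and (contact force between bookend and box_narrow above 2 N or contact force between bookend and box_medium above 2 N or contact force between bookend and box_wide above 2 N)); the robot touches nothing.
It fails at once if a box is lifted off the shelf's board (over 20 mm) or falls (height (world z) of any of box_narrow, box_medium, box_wide above 0.11 m or height (world z) of any of box_narrow, box_medium, box_wide below 0.07 m or angle between any of box_narrow, box_medium, box_wide's own z axis and vertical above 0.5 rad).
It fails at once if a box is crushed: the fingers press on it with more than 40 N or the bookend with more than 30 N (contact force between the fingers and box_narrow above 40 N or contact force between bookend and box_narrow above 30 N or contact force between the fingers and box_medium above 40 N or contact force between bookend and box_medium above 30 N or contact force between the fingers and box_wide above 40 N or contact force between bookend and box_wide above 30 N).
It fails at once if a bystander is moved more than 30 mm or knocked over (distance of any of reagent_bottle, specimen_cup, tube_rack, counter from where it was at the start of the episode above 0.03 m or angle between any of reagent_bottle, specimen_cup, tube_rack, counter's own z axis and vertical above 0.4 rad).
It also fails if it takes over 72 s, if anything falls off the work surface, if the arm or the gripper's body presses on something with over 40 N, if the wrist force passes 120 N, or if a joint passes its speed limit or range.

## Working session

There is one attempt and no reset: what is moved stays moved. The work goes in short steps, Python scripts to look and compute and a shell command to move; the robot and the scene stay as the last step left them, time stands still between calls to the robot, and variables do not carry over. Pictures are saved under pics/ and viewed, at most 10 in all, crops included, and the job is handed in when it is done.

```bash
ls; mkdir -p pics; python3 - <<'E'
from plant import bot, cam, monitor, close_job
import cv2,json
for n in ("scene","top"):
    c=cam.capture(n); cv2.imwrite(f"pics/{n}0.png",c["color"][:,:,::-1])
    print(n,c["K"].tolist(),c["R"].tolist(),c["t"].tolist())
o=monitor.get_obs(); print(o)
E
```

```text
pics
plant.py
shift.py
scene [[538.8901665222721, 0.0, 329.32006100473825], [0.0, 538.8901665222721, 239.96264597589922], [0.0, 0.0, 1.0]] [[-0.8224574514336213, 0.5688265150823024, 0.00036921624471799436], [0.3008183081758185, 0.4354992427110369, -0.848439010810059], [-0.48277539917393325, -0.6976939195216169, -0.5292930271739965]] [418.648770294466, -75.13682042061241, 1441.8196835851654]
top [[553.4928708990765, 0.0, 317.9410270371871], [0.0, 553.4928708990765, 228.74193020711886], [0.0, 0.0, 1.0]] [[0.010884447307310198, -0.9999151832685557, 0.007152277666934931], [-0.992096711026479, -0.011692946919917183, -0.12492954399488801], [0.1250025790824215, -0.005735962110975631, -0.9921398358907905]] [-55.774126553954375, 497.4718330362928, 1416.2280603167544]
{'time': 0.1, 'joint_positions': array([-1.37200159e+00,  3.42649232e-01,  1.52492671e+00,  9.43803678e-06,
        1.27541026e+00, -1.45995120e-01]), 'dq': array([ 1.01532607e-03, -1.98095020e-03, -1.80198790e-03,  5.60135776e-04,
        2.51392505e-05, -7.87483059e-04]), 'tau': array([ 1.65080852e-03, -4.32002807e+01, -2.44695336e+01,  7.18797161e-02,
        5.26485499e-02, -5.64901188e-05]), 'tool_pos': array([ 177.44932835, -493.97068192,  404.11445288]), 'tcp_rot': array([-3.14021525e+00, -2.11658262e-04,  3.44786954e-01]), 'contact_force': array([-1.04302446, -0.64676455, -0.27675736]), 'moment': array([-0.01825851,  0.02776083,  0.00382258]), 'finger_force': 0.0, 'grip_width': 91.67156788092714}
```

View pics/scene0.png

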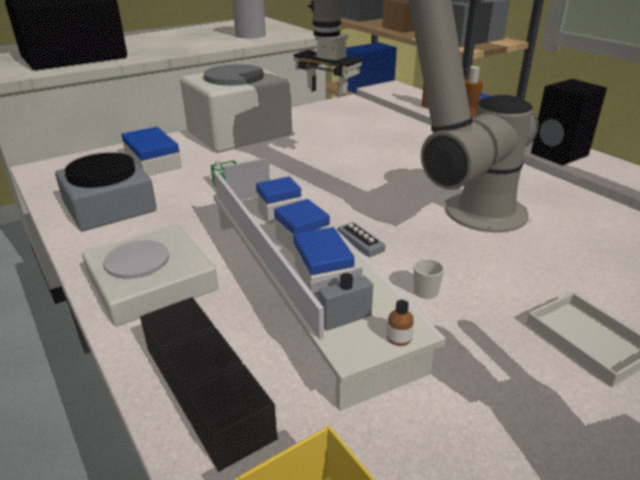

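View pics/top0.png

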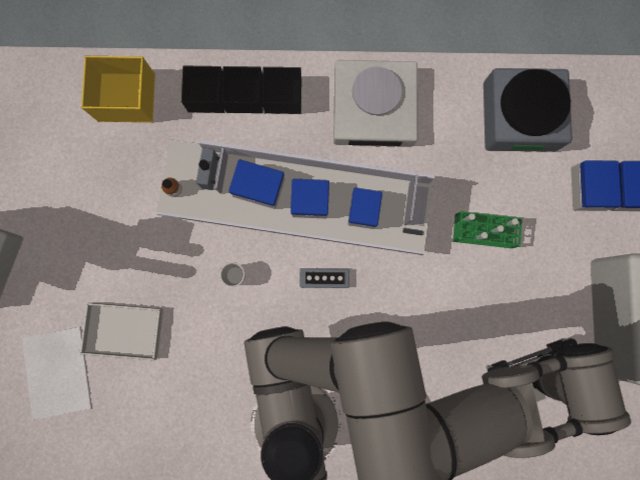

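The top view shows the shelf running from about (160,145) to (425,250). The boxes' blue lids are near (257,182), (310,197) and (366,207), the bookend is at about (415,205) and the end stop at about (210,168). I'll enlarge that area next.

```bash
python3 - <<'E'
import cv2
i=cv2.imread("pics/top0.png")
a=cv2.resize(i[135:235,155:305],None,fx=5.3,fy=5.3,interpolation=cv2.INTER_CUBIC)
b=cv2.resize(i[165:265,285:435],None,fx=5.3,fy=5.3,interpolation=cv2.INTER_CUBIC)
cv2.imwrite("pics/cropA.png",a);cv2.imwrite("pics/cropB.png",b)
E
```

```text
(no output)
```

View pics/cropA.png

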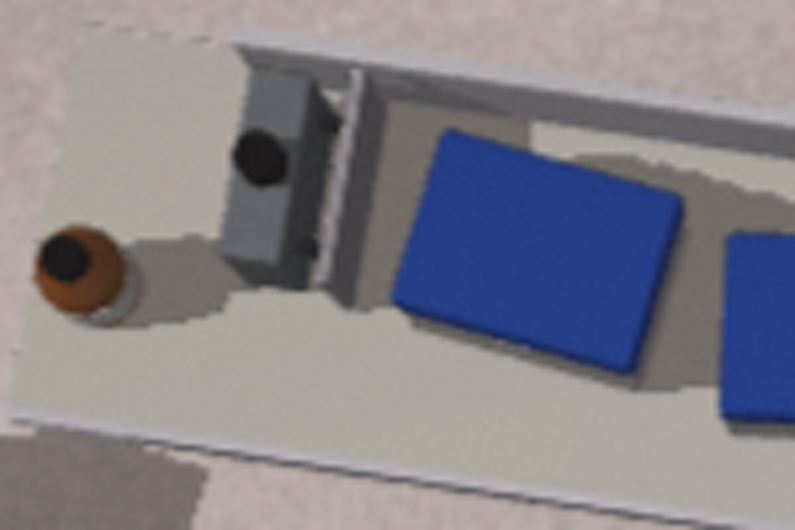

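View pics/cropB.png

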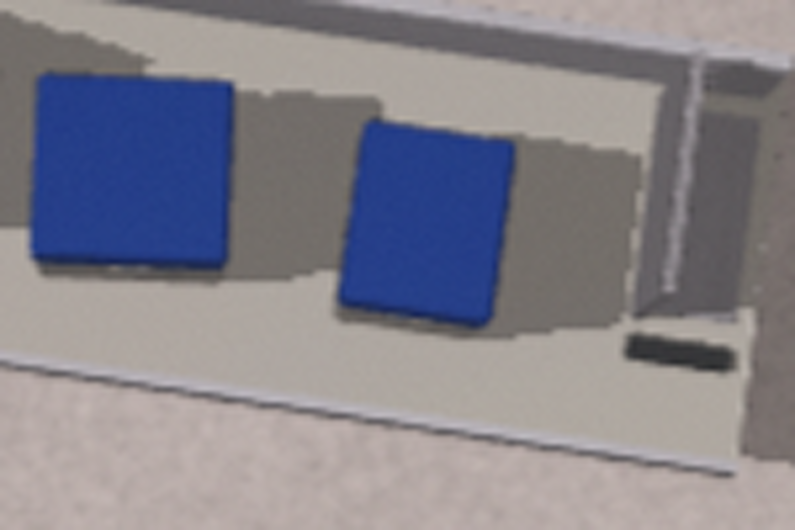

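Crop A shows the wide box's lid corners at (448,130), (682,200), (632,373) and (397,302), and the end-stop plate's top edge from (362,72) to (322,288). Crop B shows:
- the medium lid at (38,75) to (227,265)
- the narrow lid at (370,120) to (490,325)
- the bookend's top edge from (698,55) to (668,290)

Now I'll turn these into positions.

```bash
cat > h.py <<'E'
import numpy as np
K=np.array([[553.4928708990765,0,317.9410270371871],[0,553.4928708990765,228.74193020711886],[0,0,1]])
R=np.array([[0.010884447307310198,-0.9999151832685557,0.007152277666934931],[-0.992096711026479,-0.011692946919917183,-0.12492954399488801],[0.1250025790824215,-0.005735962110975631,-0.9921398358907905]])
t=np.array([-55.774126553954375,497.4718330362928,1416.2280603167544])
C=-R.T@t
def ray(p,z):
    p=np.atleast_2d(p); d=np.c_[p,np.ones(len(p))]@np.linalg.inv(K).T@R
    return (C+d*((z-C[2])/d[:,2])[:,None])[:,:2]
OFF={'A':(155,135),'B':(285,165)}
def P(c,pts,z): return ray((np.array(pts,float)+.5)/5.3-.5+np.array(OFF[c]),z)
E
cat > m.py <<'E'
from h import *
fl=np.vstack([P('A',[(20,414)],90),P('B',[(735,467)],90)])
wb=np.vstack([P('A',[(530,120),(790,157)],90),P('B',[(330,37),(660,82)],90)])
print("front",fl.round(1),"len",np.linalg.norm(fl[1]-fl[0]),"wallbase",wb.round(1))
ey=(fl[0]-fl[1]);ey/=np.linalg.norm(ey)
d=wb[0]-wb[-1];print("yaw",np.arctan2(-ey[0],ey[1]),np.arctan2(-d[0],d[1]))
ex=np.array([ey[1],-ey[0]])
o=fl[0]-380*ey+100*ex; print("origin",o, "other",fl[1]+300*ey+100*ex)
o=(o+fl[1]+300*ey+100*ex)/2
S=np.array([ex,ey]); sh=lambda p:(p-o)@S.T
print("wall sh",sh(wb).round(1))
for n,c,q in (("wide",'A',[(448,130),(682,200),(632,373),(397,302)]),("med",'B',[(38,75),(233,83),(227,265),(33,260)]),("nar",'B',[(370,120),(513,143),(490,325),(338,300)])):
    w=P(c,q,165);s=sh(w);y=(s[0]+s[3]-s[1]-s[2])/2;x=(s[0]+s[1]-s[2]-s[3])/2
    print(n,"ctr sh",s.mean(0).round(1),"world",w.mean(0).round(1),"size",np.linalg.norm(y).round(1),np.linalg.norm(x).round(1),"yaw",np.arctan2(-y[0],y[1]).round(3),np.arctan2(x[1],x[0]).round(3));print(s.round(1).tolist())
print("plate",sh(P('A',[(362,72),(322,288)],162)).round(1).tolist())
print("bookend",sh(P('B',[(698,55),(668,290)],185)).round(1).tolist())
print("dark",sh(P('B',[(628,345),(733,358)],90)).round(1).tolist())
print("S",S.tolist(),o.tolist())
E
python3 m.py
```

```text
front [[ 526.6  351.6]
 [ 433.4 -313.6]] len 671.6865066638339 wallbase [[ 672.4  113.6]
 [ 655.8  -11.6]
 [ 638.1 -121.7]
 [ 618.  -280. ]]
yaw -0.13909243012746395 -0.13733144234339423
origin [572.91710197 -38.61023761] other [574.06972099 -30.37703406]
wall sh [[  77.4  160.4]
 [  78.3   34.1]
 [  76.   -77.4]
 [  78.1 -237. ]]
wide ctr sh [  0.3 135.1] world [592.5  99.2] size 111.2 82.4 yaw -0.145 -0.117
[[49.2, 185.4], [33.2, 75.2], [-48.6, 85.0], [-32.6, 194.8]]
med ctr sh [-16.1   3.6] world [558.1 -28.7] size 87.7 84.0 yaw 0.117 0.122
[[20.8, 52.6], [30.4, -35.2], [-52.4, -44.8], [-63.2, 41.7]]
nar ctr sh [ -19.2 -131.2] world [ 536.3 -161.8] size 67.2 83.6 yaw -0.012 -0.009
[[22.9, -98.9], [22.2, -164.3], [-61.5, -165.3], [-60.6, -96.3]]
plate [[70.7, 229.2], [-30.8, 229.9]]
bookend [[70.1, -238.8], [-37.1, -239.2]]
dark [[-50.1, -238.4], [-48.8, -288.4]]
S [[0.9903422335099725, -0.13864436709249642], [0.13864436709249642, 0.9903422335099725]] [573.4934114792826, -34.49363583489047]
```

The positions are consistent with the sizes given: box sizes are within 4 mm, the wall is at about 78 mm (80 expected) and the plate is at y of about 229. I'll correct shelf x by +3.5 mm. The plan is to push each box square to the wall with both fingertips side by side, keeping the tips 35 mm above the board so the gripper body clears the bookend. Then I'll slide the bookend in.

```bash
cat > go.py <<'E'
import sys,numpy as np
from plant import bot, cam, monitor, close_job
from scipy.spatial.transform import Rotation as Ro
S=np.array([[0.99034,-0.13864],[0.13864,0.99034]]); o=np.array([573.49,-34.49])-3.5*S[0]
ob=monitor.get_obs(); r=Ro.from_euler('xyz',ob["tcp_rot"]).as_matrix(); p=ob["tool_pos"]
print("t",ob["time"],"shelf now",((p[:2]-o)@S.T).round(1),"z",p[2].round(1),"F shelf",(ob["contact_force"][:2]@S.T).round(1))
for a in sys.argv[1:]:
    x,y,z=map(float,a.split(','))
    w=np.r_[o+np.array([x,y])@S,z]
    print(a,"world",w.round(),"d",(r.T@(w-p)).round(1),"turn",round(ob["tcp_rot"][2]+0.139,3))
E
python3 go.py=- 2>/dev/null; python3 go.py -78,-128,404 -78,-128,303
```

```text
t 0.1 shelf now [-325.  -509.9] z 404.1 F shelf [-0.9 -0.8]
-78,-128,404 world [ 475. -150.  404.] d [ 396.3 -223.2    0.5] turn 0.484
-78,-128,303 world [ 475. -150.  303.] d [ 396.3 -223.   101.5] turn 0.484
```

```bash
python3 shift.py '[[30,50,-28,0,0.1],[30,100,-56,0,0.2],[30,150,-84,0,0.3],[30,200,-112,0,0.4],[30,250,-140,0,0.484]]'; python3 go.py -78,-128,404 -78,-128,303
```

```text
time: 0.72
tool_pos: [366.3, -276.3, 404.6]
tcp_rot: [-3.142, 0.0, -0.142]
contact_force: [0.1, -0.3, -0.8]
grip_width: 46.7
finger_force: 0.0
t 0.725 shelf now [-168.2 -268.2] z 404.6 F shelf [ 0.1 -0.3]
-78,-128,404 world [ 475. -150.  404.] d [  89.7 -140.5    0.6] turn -0.003
-78,-128,303 world [ 475. -150.  303.] d [  89.7 -140.5  101.6] turn -0.003
```

```bash
python3 shift.py '[[30,30,-47,0,0],[30,60,-94,0,0],[30,90,-140,0,0],[30,90,-140,50,0],[30,90,-140,101,0]]'; python3 shift.py '[[30,0,0,0,0]]'; python3 go.py -14.5,-128,303; python3 - <<'E'
from plant import bot, cam, monitor, close_job
import cv2
c=cam.capture("top")["color"][:,:,::-1]
cv2.imwrite("pics/c1.png",cv2.resize(c[135:285,235:435],None,fx=4,fy=4,interpolation=cv2.INTER_CUBIC))
E
```

```text
time: 1.35
tool_pos: [474.4, -150.7, 302.6]
tcp_rot: [3.141, -0.001, -0.137]
contact_force: [0.2, -0.1, -0.4]
grip_width: 29.7
finger_force: 0.0
time: 1.48
tool_pos: [472.9, -151.0, 300.7]
tcp_rot: [-3.139, 0.008, -0.139]
contact_force: [1.0, 0.1, 0.8]
grip_width: 30.2
finger_force: 0.0
t 1.475 shelf now [ -79.9 -129.3] z 300.7 F shelf [1.  0.2]
-14.5,-128,303 world [ 538. -159.  303.] d [65.4 -1.3 -2.9] turn 0.0
```

View pics/c1.png

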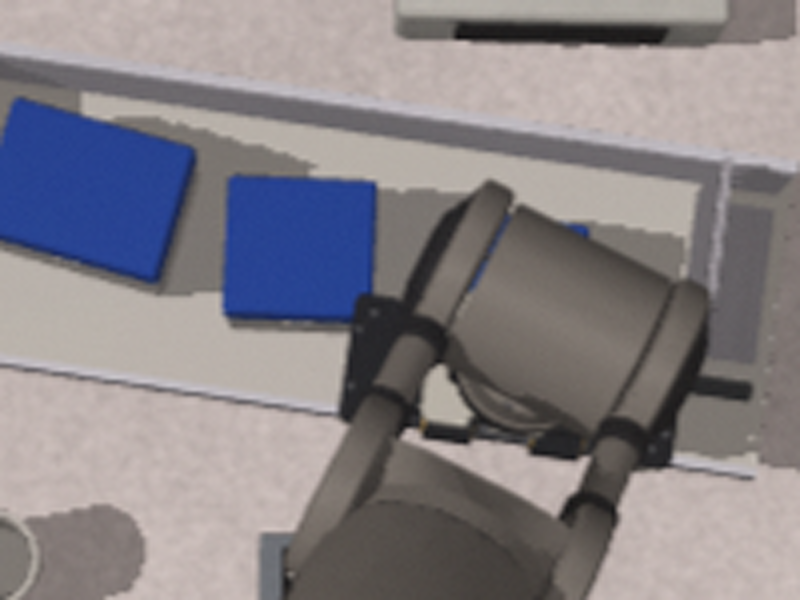

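The arm hides the narrow box, but its fingers are in front of it and the gripper body is clear of the bookend on the right (inner edge at about (700,230)). The medium and wide boxes haven't moved. Pushing the narrow box back now.

```bash
python3 shift.py '[[30,12,-1,0,0],[30,22,-1,0,0],[30,32,-1,0,0],[30,42,-1,0,0],[30,52,-1,0,0]]'; python3 go.py; python3 shift.py '[[30,2,0,0,0],[30,4,0,0,0],[30,6,0,0,0]]';  python3 go.py;  python3 shift.py '[[30,2,0,0,0],[30,2,0,0,0]]';  python3 go.py
```

```text
time: 2.15
tool_pos: [526.3, -158.0, 303.8]
tcp_rot: [3.141, -0.0, -0.139]
contact_force: [-0.5, -0.2, 0.1]
grip_width: 29.7
finger_force: 0.3
t 2.15 shelf now [ -26.1 -128.9] z 303.8 F shelf [-0.5 -0.2]
time: 2.52
tool_pos: [531.5, -158.7, 303.6]
tcp_rot: [-3.142, 0.0, -0.139]
contact_force: [-0.1, 0.0, -0.5]
grip_width: 30.1
finger_force: 0.2
t 2.525 shelf now [ -20.9 -128.8] z 303.6 F shelf [-0.1 -0. ]
time: 2.78
tool_pos: [533.6, -159.1, 303.8]
tcp_rot: [3.141, -0.0, -0.139]
contact_force: [-0.1, -1.0, 0.3]
grip_width: 30.2
finger_force: 0.0
t 2.775 shelf now [ -18.7 -128.9] z 303.8 F shelf [ 0. -1.]
```

```bash
python3 shift.py '[[30,1.5,0,0,0],[30,3,0,0,0]]'; python3 go.py; python3 shift.py '[[30,1,0,0,0],[30,1,0,0,0]]';  python3 go.py;  python3 shift.py '[[30,1,0,0,0],[30,1,0,0,0]]';  python3 go.py
```

```text
time: 3.02
tool_pos: [536.6, -159.5, 303.8]
tcp_rot: [3.141, -0.0, -0.139]
contact_force: [-0.6, 0.3, 0.4]
grip_width: 29.8
finger_force: 0.2
t 3.025 shelf now [ -15.7 -128.9] z 303.8 F shelf [-0.6  0.2]
time: 3.28
tool_pos: [537.0, -159.6, 303.7]
tcp_rot: [3.142, 0.002, -0.139]
contact_force: [-4.8, -0.1, 3.0]
grip_width: 30.1
finger_force: 2.6
t 3.275 shelf now [ -15.3 -128.9] z 303.7 F shelf [-4.7 -0.8]
time: 3.52
tool_pos: [537.4, -159.6, 303.6]
tcp_rot: [-3.141, 0.004, -0.139]
contact_force: [-9.4, -0.0, 4.9]
grip_width: 30.0
finger_force: 4.7
t 3.525 shelf now [ -14.9 -128.9] z 303.6 F shelf [-9.3 -1.3]
```

The narrow box met the wall at x = -15 (-14.5 predicted) with 9 N. Medium box next.

```bash
python3 shift.py '[[30,-35,0,0,0],[50,-70,0,0,0],[50,-70,-44,0,0],[50,-70,-88,0,0],[50,-70,-131,0,0]]'; python3 shift.py '[[50,0,0,0,0],[50,12,0,0,0],[50,22,0,0,0],[50,32,0,0,0],[50,42,0,0,0]]'; python3 go.py -14.5,2,303
```

```text
time: 4.15
tool_pos: [487.7, -19.1, 304.0]
tcp_rot: [-3.141, -0.002, -0.14]
contact_force: [0.7, 0.4, 0.2]
grip_width: 50.3
finger_force: 0.0
time: 4.78
tool_pos: [529.7, -26.8, 303.6]
tcp_rot: [3.141, 0.0, -0.14]
contact_force: [-0.2, -0.6, 0.0]
grip_width: 49.9
finger_force: 0.3
t 4.775 shelf now [-40.9   1.5] z 303.6 F shelf [-0.1 -0.6]
-14.5,2,303 world [556. -30. 303.] d [26.4 -0.5  0.6] turn -0.001
```

```bash
python3 shift.py '[[50,8,0,0,0],[50,14,0,0,0],[50,19,0,0,0],[50,23,0,0,0],[50,25.5,0,0,0]]'; python3 shift.py '[[50,1,0,0,0],[50,1,0,0,0]]'; python3 go.py; python3 shift.py '[[50,1,0,0,0],[50,1,0,0,0]]';  python3 go.py
```

```text
time: 5.4
tool_pos: [554.4, -29.6, 303.7]
tcp_rot: [3.142, 0.0, -0.139]
contact_force: [-0.1, 0.4, -0.3]
grip_width: 50.1
finger_force: 0.2
time: 5.65
tool_pos: [555.0, -29.7, 303.7]
tcp_rot: [3.141, 0.001, -0.139]
contact_force: [-2.1, 0.1, 0.6]
grip_width: 50.0
finger_force: 1.0
t 5.65 shelf now [-15.5   2.1] z 303.7 F shelf [-2.1 -0.2]
time: 5.9
tool_pos: [555.3, -29.8, 303.7]
tcp_rot: [3.141, 0.003, -0.139]
contact_force: [-7.0, 0.7, 4.5]
grip_width: 50.3
finger_force: 3.4
t 5.9 shelf now [-15.1   2.2] z 303.7 F shelf [-7.1 -0.2]
```

```bash
python3 shift.py '[[50,-35,0,0,0],[74,-62,0,0,0],[74,-62,-44,0,0],[74,-62,-88,0,0],[74,-62,-128,0,0]]'; python3 shift.py '[[74,0,0,0,0],[74,10,0,0,0],[74,20,0,0,0],[74,30,0,0,0],[74,40,0,0,0]]'; python3 go.py -14.5,130,303
```

```text
time: 6.52
tool_pos: [512.9, 106.8, 304.1]
tcp_rot: [-3.141, -0.002, -0.14]
contact_force: [0.1, -0.0, 1.2]
grip_width: 73.6
finger_force: 0.0
time: 7.15
tool_pos: [553.0, 99.1, 303.6]
tcp_rot: [3.141, 0.0, -0.14]
contact_force: [-0.9, -0.1, 0.8]
grip_width: 74.1
finger_force: 0.4
t 7.15 shelf now [-35.3 129.5] z 303.6 F shelf [-0.8 -0.2]
-14.5,130,303 world [574.  97. 303.] d [20.8 -0.6  0.6] turn -0.001
```

```bash
python3 shift.py '[[74,7,0,0,0],[74,12,0,0,0],[74,16,0,0,0],[74,18.5,0,0,0],[74,20,0,0,0]]'; python3 shift.py '[[74,1,0,0,0],[74,1,0,0,0]]'; python3 go.py; python3 shift.py '[[74,1,0,0,0],[74,1,0,0,0]]';  python3 go.py
```

```text
time: 7.78
tool_pos: [572.0, 97.2, 303.7]
tcp_rot: [3.141, 0.0, -0.139]
contact_force: [-0.6, 0.3, 0.8]
grip_width: 74.2
finger_force: 0.2
time: 8.02
tool_pos: [572.7, 97.1, 303.7]
tcp_rot: [3.141, 0.001, -0.139]
contact_force: [-3.1, 0.4, 0.8]
grip_width: 74.0
finger_force: 1.3
t 8.025 shelf now [-15.5 130.2] z 303.7 F shelf [-3.1 -0. ]
time: 8.28
tool_pos: [573.0, 97.0, 303.7]
tcp_rot: [3.141, 0.003, -0.139]
contact_force: [-6.7, -1.1, 3.3]
grip_width: 73.9
finger_force: 3.5
t 8.275 shelf now [-15.2 130.2] z 303.7 F shelf [-6.4 -2. ]
```

```bash
python3 shift.py '[[40,-30,0,0,0],[0,-60,0,0,0],[0,-60,60,0,0],[0,-60,120,0,0],[0,-60,180,0,0]]'; python3 shift.py '[[0,0,60,0,0],[0,0,120,0,0],[0,0,180,0,0],[0,0,226,0,0],[0,0,226,0,0]]'; python3 go.py 20,-275,305; python3 - <<'E'
from plant import bot, cam, monitor, close_job
import cv2
c=cam.capture("top")["color"][:,:,::-1]
cv2.imwrite("pics/c2.png",cv2.resize(c[130:280,185:435],None,fx=3.2,fy=3.2,interpolation=cv2.INTER_CUBIC))
E
```

```text
time: 8.9
tool_pos: [489.4, -74.7, 304.2]
tcp_rot: [3.141, -0.002, -0.138]
contact_force: [1.5, -0.9, -0.4]
grip_width: 28.8
finger_force: 0.0
time: 9.52
tool_pos: [457.6, -300.1, 303.8]
tcp_rot: [3.14, -0.002, -0.144]
contact_force: [0.7, -0.2, -0.6]
grip_width: 0.7
finger_force: 0.0
t 9.525 shelf now [ -74.4 -279.1] z 303.8 F shelf [ 0.7 -0.1]
20,-275,305 world [ 552. -309.  305.] d [94.4 -4.5 -1.1] turn -0.005
```

View pics/c2.png

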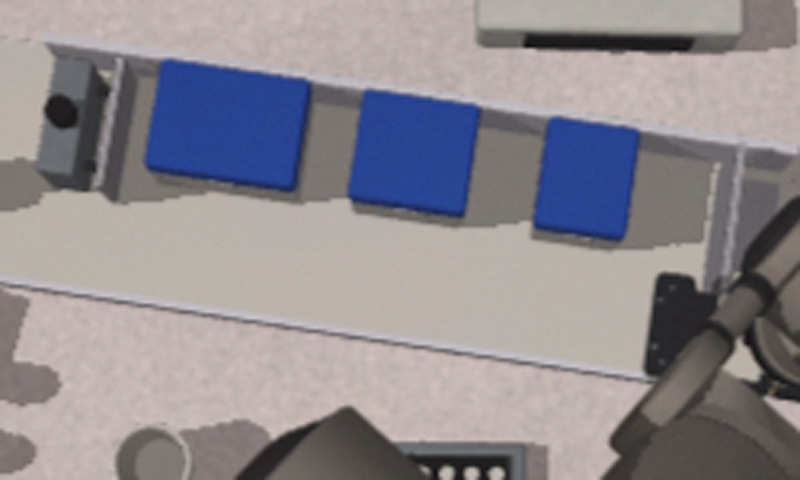

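All three boxes are square against the wall, with lids at (227,125), (414,153) and (586,178). The bookend is at about (733,215) and hasn't moved. I'll put the closed fingers behind it and push.

```bash
python3 shift.py '[[0,47,0,-1,0],[0,94,-1,-1,0],[0,94,-5,-1,0],[0,94,-10,-1,0],[0,94,-14,-1,0]]'; python3 go.py;  python3 shift.py '[[0,0,-3,0,0],[0,0,-6,0,0],[0,0,-9,0,0],[0,0,-12,0,0]]'; python3 go.py
```

```text
time: 10.2
tool_pos: [552.5, -296.3, 304.8]
tcp_rot: [3.138, -0.0, -0.139]
contact_force: [0.1, -10.9, -3.4]
grip_width: 0.1
finger_force: 4.9
t 10.2 shelf now [  19.  -262.2] z 304.8 F shelf [  1.6 -10.8]
time: 10.7
tool_pos: [553.8, -285.6, 304.9]
tcp_rot: [3.138, -0.001, -0.14]
contact_force: [0.4, -10.1, -4.7]
grip_width: 0.7
finger_force: 4.8
t 10.7 shelf now [  18.8 -251.4] z 304.9 F shelf [ 1.8 -9.9]
```

```bash
python3 shift.py '[[0,0,-9,0,0],[0,0,-18,0,0],[0,0,-27,0,0],[0,0,-36,0,0],[0,0,-45,0,0]]'; python3 go.py;  python3 shift.py '[[0,0,-4,0,0],[0,0,-8,0,0],[0,0,-12,0,0],[0,0,-16,0,0],[0,0,-20,0,0]]'; python3 go.py;  python3 shift.py '[[0,0,-5,0,0],[0,0,-10,0,0],[0,0,-15,0,0],[0,0,-20,0,0],[0,0,-25,0,0]]'; python3 go.py
```

```text
time: 11.32
tool_pos: [560.1, -240.8, 304.9]
tcp_rot: [3.138, -0.001, -0.14]
contact_force: [1.4, -9.7, -4.6]
grip_width: 0.5
finger_force: 4.9
t 11.325 shelf now [  18.8 -206.2] z 304.9 F shelf [ 2.7 -9.4]
time: 11.95
tool_pos: [562.8, -221.3, 304.9]
tcp_rot: [3.138, -0.001, -0.14]
contact_force: [0.4, -11.7, -5.7]
grip_width: 0.3
finger_force: 5.1
t 11.95 shelf now [  18.8 -186.5] z 304.9 F shelf [  2.  -11.5]
time: 12.58
tool_pos: [566.3, -196.5, 304.9]
tcp_rot: [3.138, -0.001, -0.14]
contact_force: [-0.0, -10.3, -4.3]
grip_width: 0.7
finger_force: 5.1
t 12.575 shelf now [  18.8 -161.5] z 304.9 F shelf [  1.4 -10.2]
```

```bash
for i in 1; do python3 shift.py '[[0,0,-5,0,0],[0,0,-10,0,0],[0,0,-15,0,0],[0,0,-20,0,0],[0,0,-25,0,0]]'; done; python3 go.py;  python3 shift.py '[[0,0,-5,0,0],[0,0,-10,0,0],[0,0,-15,0,0],[0,0,-20,0,0],[0,0,-25,0,0]]'; python3 go.py;  python3 shift.py '[[0,0,-5,0,0],[0,0,-10,0,0],[0,0,-15,0,0],[0,0,-20,0,0],[0,0,-23,0,0]]'; python3 go.py; python3 - <<'E'
from plant import bot, cam, monitor, close_job
import cv2
c=cam.capture("top")["color"][:,:,::-1]
cv2.imwrite("pics/c3.png",cv2.resize(c[130:255,185:385],None,fx=4,fy=4,interpolation=cv2.INTER_CUBIC))
E
```

```text
time: 13.2
tool_pos: [569.7, -171.9, 304.8]
tcp_rot: [3.138, -0.0, -0.14]
contact_force: [-0.9, -11.1, -4.2]
grip_width: 0.4
finger_force: 5.3
t 13.2 shelf now [  18.8 -136.6] z 304.8 F shelf [  0.7 -11.2]
time: 13.82
tool_pos: [573.2, -147.1, 304.8]
tcp_rot: [3.138, -0.0, -0.14]
contact_force: [-0.2, -12.1, -4.0]
grip_width: 0.4
finger_force: 5.4
t 13.825 shelf now [  18.8 -111.6] z 304.8 F shelf [  1.5 -12. ]
time: 14.45
tool_pos: [576.4, -124.4, 304.9]
tcp_rot: [3.137, -0.0, -0.14]
contact_force: [-0.1, -11.5, -3.0]
grip_width: 0.3
finger_force: 5.7
t 14.45 shelf now [ 18.8 -88.7] z 304.9 F shelf [  1.5 -11.4]
```

View pics/c3.png

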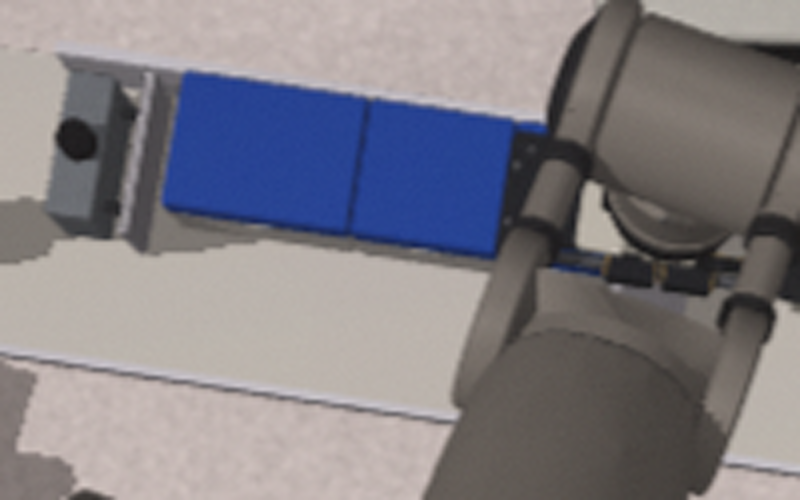

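The wide and medium boxes are touching (seam near (360,165)) and square, about 16 mm short of the plate face at about (147,140). I'll go on in small steps and watch the force.

```bash
python3 shift.py '[[0,0,-3,0,0],[0,0,-6,0,0],[0,0,-9,0,0],[0,0,-11,0,0]]'|grep -E xx; python3 go.py;  python3 shift.py '[[0,0,-1,0,0],[0,0,-2,0,0]]'|grep xx; python3 go.py;  python3 shift.py '[[0,0,-1,0,0],[0,0,-2,0,0]]'|grep xx; python3 go.py;  python3 shift.py '[[0,0,-1,0,0],[0,0,-2,0,0]]'|grep xx; python3 go.py
```

```text
t 15.0 shelf now [ 18.8 -77.8] z 304.8 F shelf [  0.7 -12.7]
t 15.25 shelf now [ 18.8 -75.9] z 304.8 F shelf [  1.7 -11. ]
t 15.5 shelf now [ 18.8 -73.9] z 304.8 F shelf [  1.1 -11.6]
t 15.75 shelf now [ 18.8 -72. ] z 304.8 F shelf [  0.3 -12.5]
```

```bash
python3 shift.py '[[0,0,-1,0,0],[0,0,-2,0,0]]'|grep -E xx; python3 go.py;  python3 shift.py '[[0,0,-1,0,0],[0,0,-2,0,0]]'|grep xx; python3 go.py;  python3 shift.py '[[0,0,-1,0,0],[0,0,-2,0,0]]'|grep xx; python3 go.py
```

```text
t 16.0 shelf now [ 18.8 -70.2] z 304.9 F shelf [  1.4 -14.3]
t 16.25 shelf now [ 18.9 -68.5] z 304.9 F shelf [  1.  -15.6]
t 16.5 shelf now [ 18.8 -66.8] z 304.9 F shelf [  1.2 -16.3]
```

```bash
python3 shift.py '[[0,0,-1,0,0],[0,0,-2,0,0],[0,0,-2,0,0]]'|grep -E xx; python3 go.py; python3 shift.py '[[0,0,5,0,0],[0,0,25,0,0],[0,0,60,-40,0],[0,0,60,-100,0],[0,-40,60,-100,0]]'|grep xx; python3 shift.py '[[0,-60,20,0,0],[0,-110,40,0,0],[0,-150,80,0,0],[0,-150,140,0,0],[0,-150,140,0,0]]';  python3 - <<'E'
from plant import bot, cam, monitor, close_job
import cv2
c=cam.capture("top")["color"][:,:,::-1]
cv2.imwrite("pics/top4.png",c)
cv2.imwrite("pics/c4.png",cv2.resize(c[135:235,195:345],None,fx=5.3,fy=5.3,interpolation=cv2.INTER_CUBIC))
E
```

```text
t 16.875 shelf now [ 18.9 -65.1] z 304.9 F shelf [  2.1 -18. ]
time: 18.12
tool_pos: [363.5, -272.8, 405.1]
tcp_rot: [3.14, -0.001, -0.144]
contact_force: [-0.4, 0.8, -0.3]
grip_width: 0.4
finger_force: 0.0
```

View pics/c4.png

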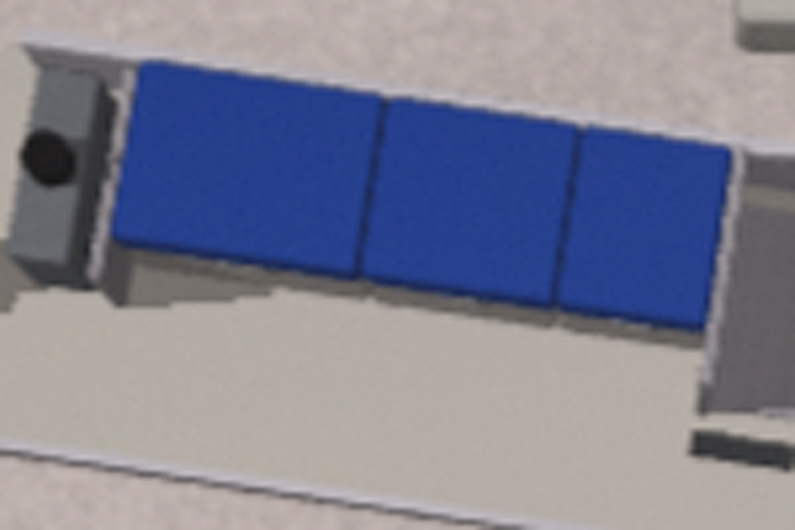

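The row is closed up against the pressed plate on the left (about (110,170)) and the bookend on the right (about (722,270)), with seams at (372,185) and (567,215). A quick number check before handing in.

```bash
python3 - <<'E'
from h import *
OFF['C']=(195,135)
S=np.array([[0.99034,-0.13864],[0.13864,0.99034]]); o=np.array([573.49,-34.49])-3.5*S[0]
for n,q in (("wide",[(143,62),(384,95),(357,275),(113,240)]),("med",[(388,97),(578,127),(552,303),(362,277)]),("nar",[(583,128),(733,148),(702,328),(557,304)])):
    s=(P('C',q,165)-o)@S.T;y=(s[0]+s[3]-s[1]-s[2])/2;x=(s[0]+s[1]-s[2]-s[3])/2
    print(n,s.mean(0).round(1),"yaw",np.arctan2(-y[0],y[1]).round(3),np.arctan2(x[1],x[0]).round(3))
print("plate",((P('C',[(128,72),(95,280)],162)-o)@S.T).round(1).tolist())
E
```

```text
wide [ 36.4 176.5] yaw 0.01 0.012
med [36.4 75.2] yaw 0.002 0.016
nar [36.4 -4.5] yaw 0.001 -0.005
plate [[72.7, 239.1], [-24.7, 237.2]]
```

All three boxes are at the same x, square, and 101 and 80 mm apart (limits 105.5 and 83). The plate is pressed in about 8 mm. Handing in.

```bash
python3 -c "
from plant import bot, cam, monitor, close_job
print(close_job())"
```

```text
the job is handed in; nothing more can be done
None
```

I handed the job in (no verdict came back): the three boxes stand in one row, square and flush to the back wall within camera accuracy, with the sprung plate pressed in about 8 mm and the bookend left to hold them.

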